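# Shut the tool chest and bolt its flap lid

### The job

Shut and bolt the tool chest: press its flap lid, which stands ajar, down until it is shut, push the knob of the bolt along its slot until the bolt is fully home in the keeper, then push the knob over sideways into the locking notch until its arm lies down against the end of the notch, so that the bolt cannot work back. It is all pushing and pressing with the fingertips: do not lift the lid further open, and leave everything else on the chest and the bench where it stands.

Things in the scene. Friction and masses are not known exactly. Their poses are not given: they have to be found in the camera images.
- chest: Shallow wooden tool chest fixed on the bench, 280 (its x) x 400 (its y) x 110 mm high. Origin: centre of its underside, z up. Its top, 110 mm above the bench, is a fixed part from y = +62 to +200 mm and a flap lid from y = -180 to +60 mm, both bare plywood. The bolt lies along y at x = 0, shoots towards +y, and its knob is locked by pushing it over towards +x.
- lid (a joint): Flap lid, 280 x 238 x 15 mm, hinged along x at chest y = -180 mm, 95 mm above the bench (the lid's underside). 0 = shut, flush with the fixed part; positive (rad) = free edge raised. The stiff hinge stays where it is left; 2 to 8 N pressed down near the free edge shuts it.
- lid_press (a point): A bare place to press the lid, on its upper face: chest x = -90, y = +35 mm when shut (25 mm from the free edge). The lid is bare wherever it is more than 30 mm from the bolt's line x = 0.
- bolt (a joint): Slide of the steel tower bolt on the lid, m along chest +y: 0 = drawn back, 0.060 = fully home against its stop, nose through the keeper (possible only with the lid shut). About 3 N slides it; it stays where it is left. Rod 14 mm thick, axis 14 mm above the lid; its barrel covers chest y -85 to +50 mm, top 27 mm above the lid, on a plate 50 mm wide.
- handle (a joint): Turn of the bolt's arm about the bolt's axis, rad: 0 = upright in the long slot on top of the barrel (0.15 play either way), 1.4 = lying over towards chest +x at the end of the locking notch. The slot is L-shaped: its cross leg opens towards +x at the home end only, so the arm goes over only with the bolt within 3 mm of home. 1 to 2 N at the knob turns it; it stays where left.
- knob (a point): Centre of the red ball knob, 20 mm in diameter, on a steel stem 9 mm thick, 44 mm from the bolt's axis. Upright on the shut lid it is 58 mm above the lid's face, at chest x = 0, y = -60 mm plus the bolt's slide; locked, it lies at chest x = +43 mm, 21 mm above the lid's face.
- keeper_mouth (a point): Middle of the opening of the keeper, a steel staple 27 mm wide on the fixed part of the top, chest x = 0, y = +84 mm, 14 mm above the top. The staple rises 28 mm.
- red_jar: Blue jar with red cap, 60 mm across, 75 mm high, on the fixed part of the chest's top near chest x = -85, y = +150 mm; origin at its foot. Leave alone.
- offcut: Wooden offcut 35 x 90 x 22 mm on the fixed part of the chest's top near chest x = +90, y = +146 mm; origin under its centre. Leave alone.
- tin: Open tan biscuit tin, 100 mm across, 135 mm high, a flat stick standing in it to 205 mm; beside the chest on the bench. Origin at its foot. Leave alone.
- spray: Black spray bottle with white head, 72 mm across, 222 mm high, beside the chest on the bench. Origin at its foot. Leave alone.
- driver: Screwdriver lying on the bench at the front right. Leave alone.
- pliers: Blue-handled pliers, 160 mm long, lying on the bench at the front left. Leave alone.

How it is judged:
On the way, in this order (a step that is already met when the one before it is completed fails the run):
1. the lid is pressed shut (within 0.04 rad) (value of joint lid below 0.04 rad), for 0.1 s.
2. the bolt is pushed home in the keeper (value of joint bolt above 0.054 m and value of joint lid below 0.04 rad), for 0.05 s.
3. the arm is pushed over into the locking notch (value of joint handle above 1.2 rad and value of joint bolt above 0.054 m), for 0.1 s.
At the end, for the whole second after the job is handed in: The lid is shut (free edge within about 6 mm of flush), the bolt is within 5 mm of fully home, and its arm lies over within 0.2 rad of the notch's end, at rest (value of joint lid below 0.025 rad and value of joint bolt above 0.055 m and value of joint handle above 1.2 rad and velocity of joint handle between -0.1 and 0.1 rad/s); the robot touches nothing.
It fails at once if the lid is lifted further open (beyond 0.40 rad) (value of joint lid above 0.4 rad).
It fails at once if one of the other things on the chest or the bench is shifted by more than 25 mm or lifted (distance of any of red_jar, offcut, tin, spray, driver, pliers from where it was at the start of the episode above 0.025 m).
It also fails if it takes over 51 s, if anything falls off the work surface, if the arm or the gripper's body presses on something with over 40 N, if the wrist force passes 120 N, or if a joint passes its speed limit or range.

### The arm

A 6-joint arm with a two-finger parallel gripper is mounted at the origin on the work surface. World frame = base frame: x ahead of the robot, y to its left, z up, the work surface at z = 0. Lengths are in m, angles in rad, forces in N, time in s.
With the tool pointing down it reaches from about 0.375 to 0.975 m from the base axis. Payload 3.8 kg.
Tool frame: the origin (TCP) lies on the mounting face of the last link; the fingertips stand 173 mm ahead of it and the grasp point (between the pads) lies 155 mm ahead of it; z points along the fingers, y is the direction in which the jaws open and shut (so a half turn about z gives the same grasp; the last joint's range is limited). The gripper opens to 85 mm and grips with 20 to 120 N. Pads are 22 mm wide; open, the fingers measure 114 mm over their backs; the gripper's body (76 mm by 85 mm) begins 54 mm behind the grasp point. The pads swing forward as they close: fully open they stand 13 mm farther back than shut.
Start: joints at [1.172, 0.264, 1.604, -0, 1.274, -0.037], TCP at [0.239, 0.631, 0.405] pointing down, gripper open.
Joint ranges: [-2.63, 2.63], [-0.94, 2.18], [0.31, 2.57], [-1.31, 4.45], [0, 2.66], [-2.55, 2.55]. Speed limits (rad/s): [2.57, 2.57, 3.14, 3.14, 3.14, 3.14].

### API

Orientations are given as a rotation vector (axis times angle).
In Python, from workcell import bot gives the robot as it stands.
- The arm moves only by the shell command python3 -m jog 'ROWS' [FORCE]. ROWS is JSON, a list that holds one entry, the list of rows, each a list of 7 numbers: the closure, from 0 (fully open) to 1 (shut), then the shift along the tool's x, y, z in cm, then the turn, a rotation vector about the tool's x, y, z in rad. A call has 1 to 12 rows; each row is the pose to reach, as a shift and turn from the pose commanded when the call began, along the tool's axes at that moment; what a row does not reach only later rows make up. A row lasts 1/8 s, in which the tool goes at most 62.5 mm and 10.7 degrees, less where a joint would pass 70% of its speed; a pose out of reach is approached as far as the arm can. A call with a gripper value outside its range is refused whole. The fingers move at their own pace and stop on an object; FORCE is the grip in N (left out, the last holds). Time passes only in rows, so rows that repeat a pose let the fingers close. It gives the time, the measured TCP pose, the force and the opening at its end, in the units of the state.
- bot.read_state(): the state, without advancing time (a new reading comes with each control period).
- bot.read_camera(name): name is "scene" or "top"; returns the picture (400x640x3 uint8, red, green, blue); there is no depth.
- bot.camera_model(name): a dict with "intrinsics" (3x3 intrinsics, pixels), "k1" (the pictures are not rectified: a ray, as slopes to the right and down, at radius r is drawn at 1 + k1 r^2 times it, then the intrinsics apply), "rvec" (rotation vector, rad) and "tvec" (3), from world to camera coordinates, as OpenCV has them. Camera axes: x right, y down, z forward; pixel columns grow to the right and rows downward; lengths in m; the calibration is good to about 2 mm. A picture is of the moment at which its call begins. camera_model takes no time and is no camera call.
- bot.finish_job(): hands the job in, once; it reports no verdict.
The state is a dict: "time": time; "q": joint angles; "joint_vel": joint speeds; "joint_torque": joint torques, N m; "tool_pos": TCP position; "tcp_rot": TCP orientation; "wrist_force": force on the tool from outside, world axes, zero at the start; "torque": the same for the moment, N m; "width": opening from 0.0 (shut) to 1.0 (fully open).
Only numpy, scipy, OpenCV 4.12 (cv2) and the standard library are available. Lean on these libraries where they do the work, as an engineer would, in place of code of your own. Each camera call takes 0.05 s, during which the arm holds its last target.

## Working session

There is one attempt and no reset: what is moved stays moved. The work goes in short steps, Python scripts to look and compute and a shell command to move; the robot and the scene stay as the last step left them, time stands still between calls to the robot, and variables do not carry over. Pictures are saved under pics/ and viewed, and the job is handed in when it is done.

```bash
mkdir -p pics; ls
python3 - <<'E'
from workcell import bot
import cv2
print(bot.read_state())
for n in("scene","top"):
    im=bot.read_camera(n); cv2.imwrite(f"pics/{n}0.png",im[:,:,::-1]); print(n,bot.camera_model(n))
E
```

```text
pics
{'time': 0.0, 'q': array([ 1.17210079e+00,  2.64763162e-01,  1.60533978e+00, -1.48090439e-05,
        1.27371453e+00, -3.68771628e-02]), 'joint_vel': array([-0.00120468,  0.00017225, -0.00087115,  0.00092544, -0.00110177,
       -0.0006166 ]), 'joint_torque': array([-7.67792644e-04, -5.15131080e+01, -3.67307603e+01, -4.05948285e-04,
        1.34934837e-02, -1.59443829e-05]), 'tool_pos': array([0.23879365, 0.63099367, 0.40337334]), 'tcp_rot': array([-0.56515685, -3.08986361,  0.00341648]), 'wrist_force': array([0.34267615, 0.28278521, 0.32145341]), 'torque': array([0.03722192, 0.02276932, 0.03145478]), 'width': 0.9998652331146141}
scene {'intrinsics': array([[399.01496896,   0.        , 317.34544974],
       [  0.        , 399.01496896, 201.61824343],
       [  0.        ,   0.        ,   1.        ]]), 'k1': -0.07752973265055017, 'rvec': array([ 2.33222629,  0.89882567, -0.30153071]), 'tvec': array([-0.34761551, -0.18261754,  1.46024442])}
top {'intrinsics': array([[517.17093559,   0.        , 317.39731456],
       [  0.        , 517.17093559, 208.49450082],
       [  0.        ,   0.        ,   1.        ]]), 'k1': -0.004352436937197903, 'rvec': array([ 2.17378968, -2.12551778,  0.14020638]), 'tvec': array([-0.02117009,  0.48793074,  1.58587355])}
```

View pics/scene0.png

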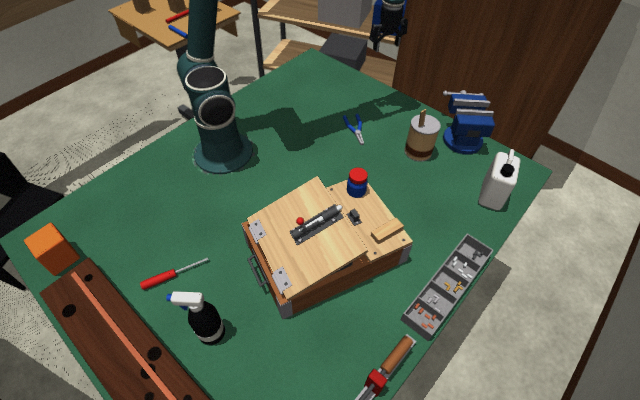

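View pics/top0.png

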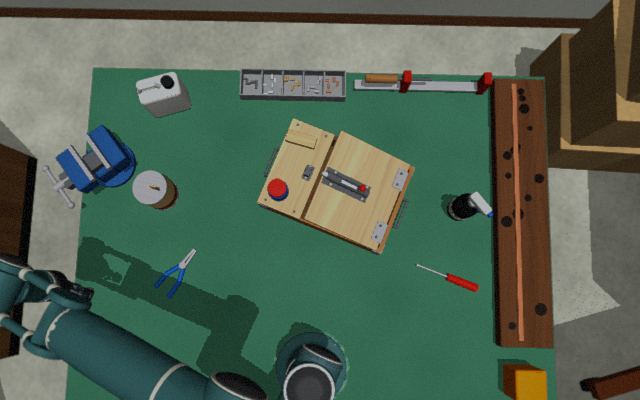

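Run:
```python
import cv2
a=cv2.imread("pics/top0.png")[105:265,245:425]; cv2.imwrite("pics/topc.png",cv2.resize(a,None,fx=4.2,fy=3.7,interpolation=cv2.INTER_CUBIC) if 0 else cv2.resize(a,(720,600)[:2] if 0 else (675,600),interpolation=cv2.INTER_CUBIC))
a=cv2.imread("pics/scene0.png")[165:325,235:425]; cv2.imwrite("pics/scc.png",cv2.resize(a,(712,600),interpolation=cv2.INTER_CUBIC))
```

```text
(no output)
```

View pics/topc.png

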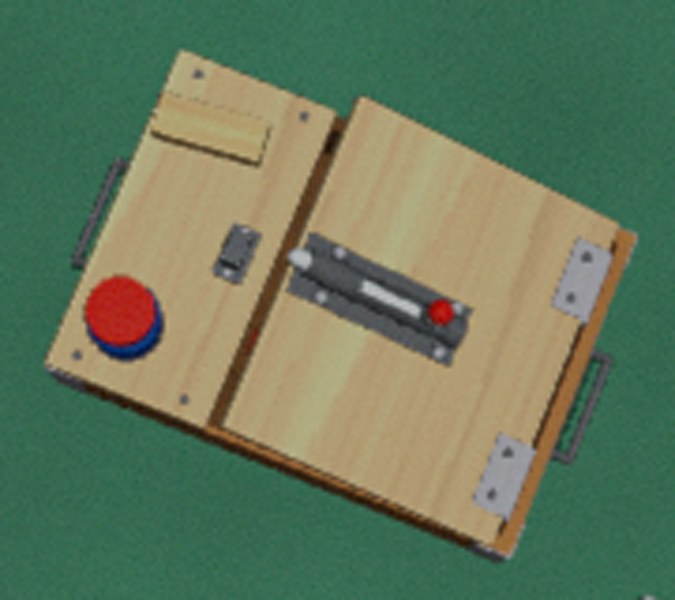

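View pics/scc.png

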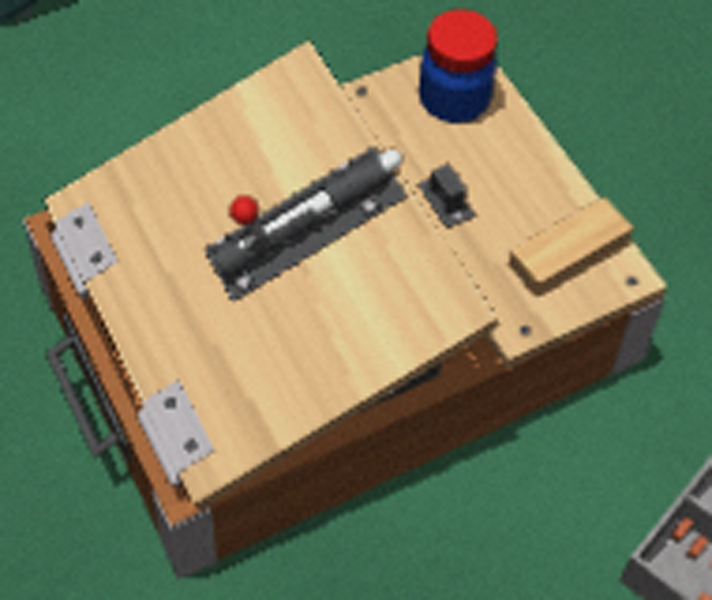

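```bash
cat > h.py <<'E'
import numpy as np,cv2
from workcell import bot
from scipy.spatial.transform import Rotation as R
from scipy.optimize import least_squares
def cam(n):
    c=bot.camera_model(n); return c['intrinsics'],np.array([c['k1'],0,0,0.]),np.array(c['rvec']),np.array(c['tvec'])
def ray(n,uv):
    K,d,r,t=cam(n); p=cv2.undistortPoints(np.array([[uv]],float),K,d)[0,0]
    M=cv2.Rodrigues(r)[0]; return -M.T@t, M.T@np.array([*p,1.])
def plane(n,uv,z):
    o,v=ray(n,uv); return o+v*(z-o[2])/v[2]
def two(a,b):
    A=np.zeros((3,3));B=np.zeros(3);L=[ray(*a),ray(*b)]
    for o,v in L:
        v=v/np.linalg.norm(v);P=np.eye(3)-np.outer(v,v);A+=P;B+=P@o
    p=np.linalg.solve(A,B); return p
def red(im,lo,hi):
    h=cv2.cvtColor(im,cv2.COLOR_RGB2HSV); m=((h[...,0]<8)|(h[...,0]>172))&(h[...,1]>160)&(h[...,2]>90)
    m=m.astype(np.uint8); k=np.zeros_like(m);k[lo[1]:hi[1],lo[0]:hi[0]]=1
    M=cv2.moments(m*k,True); return (M['m10']/M['m00'],M['m01']/M['m00']),M['m00']
E
python3 - <<'E'
from h import *
T=lambda x,y:(245+(x+.5)/3.75-.5,105+(y+.5)/3.75-.5)
S=lambda x,y:(235+(x+.5)/3.747-.5,165+(y+.5)/3.75-.5)
L=np.array([[140,200],[140,62],[-140,62],[-140,200]])/1000
W=np.array([plane("top",T(*p),.11)[:2] for p in [(180,50),(338,113),(212,428),(47,368)]])
f=lambda q:(W-(L@np.array([[np.cos(q[2]),np.sin(q[2])],[-np.sin(q[2]),np.cos(q[2])]])+q[:2])).ravel()
s=least_squares(f,[.6,0,0]);print("chest top",s.x,np.round(f(s.x),4))
# scene check
for p,l in [((665,287),(140,200)),((512,360),(140,62))]:
    w=plane("scene",S(*p),.11)[:2]; c,sn=np.cos(s.x[2]),np.sin(s.x[2]);d=w-s.x[:2]; print("scene local",c*d[0]+sn*d[1],-sn*d[0]+c*d[1],"want",l)
t=cv2.imread("pics/top0.png")[...,::-1].copy();sc=cv2.imread("pics/scene0.png")[...,::-1].copy()
a,n1=red(t,(345,170),(375,200));b,n2=red(sc,(288,210),(312,232));print(a,n1,b,n2)
def loc(p): d=p[:2]-s.x[:2];c,sn=np.cos(s.x[2]),np.sin(s.x[2]);return np.round([c*d[0]+sn*d[1],-sn*d[0]+c*d[1],p[2]],4)
k=two(("top",a),("scene",b));print("knob",k,loc(k))
e=two(("top",T(362,98)),("scene",S(495,322)));print("lid corner +x",loc(e))
print("nose",loc(two(("top",T(300,257)),("scene",S(395,158)))))
print("tin foot~",plane("top",(154,190),.13),"spray",plane("top",(480,204),.2),"jar top",loc(plane("top",T(123,310),.185)))
E
```

```text
chest top [ 0.55396208 -0.06810174 -0.35303147] [ 0.0005  0.0001 -0.0018  0.      0.0019 -0.0016 -0.0007  0.0015]
scene local 0.1423276396554016 0.19901586446792224 want (140, 200)
scene local 0.1415290276044589 0.0657063406638519 want (140, 62)
(362.030303030303, 187.8181818181818) 33.0 (299.8205128205128, 220.30769230769232) 39.0
knob [ 0.52660823 -0.13506315  0.20457403] [-0.0025 -0.0723  0.2046]
lid corner +x [0.139  0.0442 0.1742]
nose [0.0006 0.043  0.1954]
tin foot~ [0.51957967 0.47378545 0.13      ] spray [ 0.48855281 -0.46702152  0.2       ] jar top [-0.0857  0.152   0.185 ]
```

```bash
cat >> h.py <<'E'
C=np.array([.55396,-.0681]);YAW=-.353
def c2w(x,y,z): c,s=np.cos(YAW),np.sin(YAW); return np.array([C[0]+c*x-s*y,C[1]+s*x+c*y,z])
def w2c(p): c,s=np.cos(YAW),np.sin(YAW);d=np.array(p[:2])-C; return np.round([c*d[0]+s*d[1],-s*d[0]+c*d[1],p[2]],4)
def go(tip,Rt=None):
    """chest coords tip target (m) -> tool shift cm, turn"""
    s=bot.read_state(); Rc=R.from_rotvec(s['tcp_rot']); Rt=Rc if Rt is None else Rt
    tcp=c2w(*tip)-Rt.apply([0,0,.173])
    return np.round(Rc.inv().apply(tcp-s['tool_pos'])*100,2),np.round((Rc.inv()*Rt).as_rotvec(),4)
def down(a): # tool x at chest angle a
    return R.from_euler('z',YAW+a)*R.from_euler('x',np.pi)
def tip():
    s=bot.read_state();Rc=R.from_rotvec(s['tcp_rot']);return w2c(s['tool_pos']+Rc.apply([0,0,.173]))
E
python3 - <<'E'
from h import *
s=bot.read_state();print(R.from_rotvec(s['tcp_rot']).as_matrix().round(3))
print(tip())
for a in(0,np.pi/2,np.pi,-np.pi/2): print(a,go((-.09,.03,.23),down(a)))
E
```

```text
[[-0.935  0.354 -0.001]
 [ 0.354  0.935 -0.002]
 [ 0.    -0.002 -1.   ]]
[-0.5375  0.5467  0.2305]
0 (array([-45.2 , -51.31,   0.15]), array([-2.0000e-04,  3.1000e-03,  3.1328e+00]))
1.5707963267948966 (array([-45.2 , -51.31,   0.15]), array([-1.600e-03,  1.500e-03,  1.562e+00]))
3.141592653589793 (array([-45.2 , -51.31,   0.15]), array([-0.002 , -0.0001, -0.0088]))
-1.5707963267948966 (array([-45.2 , -51.31,   0.15]), array([-1.5000e-03, -1.6000e-03, -1.5796e+00]))
```

```bash
python3 -m jog '[[[1,0,0,-6,0,0,0],[1,-5,-5,-9,0,0,0],[1,-10,-10,-9,0,0,0],[1,-14,-15,-9,0,0,0],[1,-18,-20,-9,0,0,0],[1,-22,-25,-9,0,0,0],[1,-26,-30,-9,0,0,0],[1,-30,-35,-9,0,0,0],[1,-34,-40,-9,0,0,0],[1,-39,-45,-8,0,0,0],[1,-45.2,-51.3,-5,0,0,0],[1,-45.2,-51.3,-3,0,0,0]]]'; python3 -c "
from h import *
print(tip(),bot.read_state()['wrist_force'],go((-.09,.03,.20),down(np.pi)))"
```

```text
time: 1.6
tool_pos: [0.4758, 0.0008, 0.4425]
tcp_rot: [0.566, 3.086, 0.001]
wrist_force: [0.5, 0.3, 0.8]
width: -0.0
[-0.0965  0.0379  0.2695] [0.47935997 0.29901952 0.83235496] (array([-0.7 , -0.77,  6.96]), array([ 0.0012,  0.0035, -0.0097]))
```

```bash
python3 -m jog '[[[1,-0.7,-0.8,4,0,0,-0.01],[1,-0.7,-0.8,7,0,0,-0.01],[1,-0.7,-0.8,9,0,0,-0.01],[1,-0.7,-0.8,10,0,0,-0.01],[1,-0.7,-0.8,11,0,0,-0.01],[1,-0.7,-0.8,12,0,0,-0.01],[1,-0.7,-0.8,13,0,0,-0.01],[1,-0.7,-0.8,13.8,0,0,-0.01],[1,-0.7,-0.8,14.5,0,0,-0.01],[1,-0.7,-0.8,15,0,0,-0.01]]]'; python3 -c "
from h import *
print(tip(),bot.read_state()['wrist_force'])"
```

```text
time: 2.85
tool_pos: [0.4799, -0.0065, 0.2931]
tcp_rot: [0.549, 3.09, 0.002]
wrist_force: [1.7, 2.1, 5.4]
width: -0.002
[-0.0902  0.0326  0.1201] [1.72312134 2.10178775 5.37209507]
```

```bash
python3 -m jog '[[[1,0,0,0.3,0,0,0],[1,0,0,0.6,0,0,0],[1,0,0,0.8,0,0,0],[1,0,0,0.95,0,0,0],[1,0,0,0.95,0,0,0]]]'; python3 -c "
from h import *
print(tip(),bot.read_state()['wrist_force'])"
```

```text
time: 3.48
tool_pos: [0.4793, -0.007, 0.2834]
tcp_rot: [0.55, 3.092, 0.0]
wrist_force: [0.7, 2.0, 9.3]
width: -0.001
[-0.091   0.0316  0.1104] [0.70927582 1.95743307 9.3388844 ]
```

```bash
python3 -m jog '[[[1,0,0,0.15,0,0,0],[1,0,0,0.3,0,0,0],[1,0,0,0.3,0,0,0],[1,0,0,0.3,0,0,0]]]'; python3 -c "
from h import *
print(tip(),bot.read_state()['wrist_force'])"
```

```text
time: 3.98
tool_pos: [0.4794, -0.007, 0.2832]
tcp_rot: [0.55, 3.092, 0.0]
wrist_force: [-6.8, 3.5, 29.4]
width: -0.0
[-0.0909  0.0316  0.1102] [-6.79589642  3.53091712 29.39275318]
```

```bash
python3 -m jog '[[[1,0,0,-3,0,0,0],[1,0,0,-8,0,0,0],[1,0,-4,-12,0,0,0],[1,-4,-9,-12,0,0,0],[1,-9.1,-13.8,-12,0,0,0],[1,-9.1,-13.8,-12,0,0,0]]]'
python3 - <<'E'
from h import *
print(tip(),bot.read_state()['wrist_force'])
ims={n:bot.read_camera(n) for n in("top","scene")}
for n in ims: cv2.imwrite(f"pics/{n}1.png",ims[n][...,::-1])
a=cv2.resize(ims["top"][105:265,245:425],(450,400));b=cv2.resize(ims["scene"][165:325,235:425],(340,400)) if 0 else cv2.resize(ims["scene"][160:320,235:375],(350,400))
cv2.imwrite("pics/two1.png",np.hstack([a,b])[...,::-1])
E
```

```text
time: 4.72
tool_pos: [0.5165, -0.1711, 0.3975]
tcp_rot: [-0.555, -3.088, 0.002]
wrist_force: [-0.8, 0.3, 0.3]
width: 0.001
[-2.000e-04 -1.099e-01  2.245e-01] [-0.83140314  0.27230156  0.27240847]
```

View pics/two1.png

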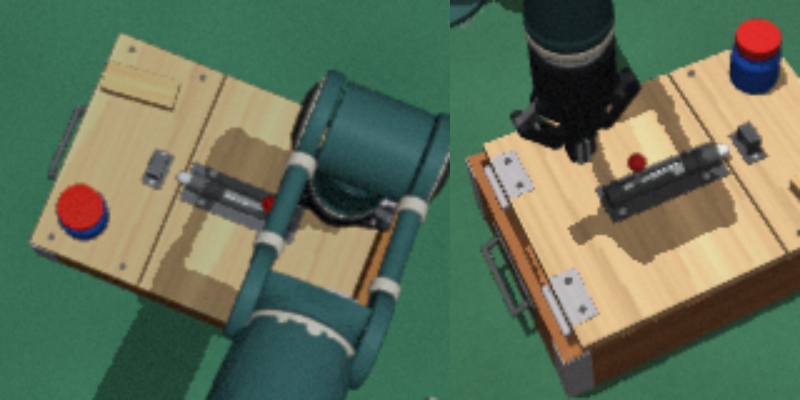

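Run:
```python
from h import *
im=cv2.imread("pics/scene1.png")[...,::-1].copy()
u,n=red(im,(300,215),(320,235));print(u,n,w2c(plane("scene",u,.168)))
im=cv2.imread("pics/top1.png")[...,::-1].copy()
u,n=red(im,(345,180),(362,195));print(u,n,w2c(plane("top",u,.168)))
print(go((0,-.105,.148),down(np.pi)))
```

```text
(309.1764705882353, 224.64705882352942) 34.0 [-0.0022 -0.0456  0.168 ]
(351.8, 185.9) 20.0 [-0.001  -0.0436  0.168 ]
(array([-0.12,  0.27,  7.63]), array([-0.0007, -0.0049, -0.0009]))
```

```bash
python3 -m jog '[[[1,-0.1,0.2,4,0,0,0],[1,-0.1,0.2,6.5,0,0,0],[1,-0.1,0.2,7.6,0,0,0],[1,-0.1,0.8,7.6,0,0,0],[1,-0.1,1.8,7.6,0,0,0],[1,-0.1,2.8,7.6,0,0,0],[1,-0.1,3.6,7.6,0,0,0],[1,-0.1,4.4,7.6,0,0,0],[1,-0.1,5.2,7.6,0,0,0],[1,-0.1,6,7.6,0,0,0],[1,-0.1,6.8,7.6,0,0,0],[1,-0.1,7.4,7.6,0,0,0]]]'; python3 -c "
from h import *
print(tip(),bot.read_state()['wrist_force'])"
```

```text
time: 6.32
tool_pos: [0.5434, -0.0983, 0.3233]
tcp_rot: [0.55, 3.093, -0.0]
wrist_force: [-0.1, -2.6, 2.8]
width: -0.0
[ 0.0005 -0.032   0.1503] [-0.09164133 -2.58583335  2.83108768]
```

```bash
python3 -m jog '[[[1,0,0.4,0,0,0,0],[1,0,0.8,0,0,0,0],[1,0,0.8,0,0,0,0]]]'; python3 -c "
from h import *
print(tip(),bot.read_state()['wrist_force'])"
```

```text
time: 6.7
tool_pos: [0.5458, -0.0907, 0.323]
tcp_rot: [-0.549, -3.093, -0.001]
wrist_force: [-0.1, -0.6, 0.1]
width: -0.003
[ 1.0e-04 -2.4e-02  1.5e-01] [-0.14397474 -0.57818091  0.12384588]
```

```bash
python3 -m jog '[[[1,0,0.3,0,0,0,0],[1,0,0.6,0,0,0,0],[1,0,0.6,0,0,0,0]]]'
python3 - <<'E'
from h import *
print(tip(),bot.read_state()['wrist_force'])
ims={n:bot.read_camera(n) for n in("top","scene")}
for n in ims: cv2.imwrite(f"pics/{n}2.png",ims[n][...,::-1])
a=cv2.resize(ims["top"][105:265,245:425],(450,400));b=cv2.resize(ims["scene"][160:320,235:375],(350,400))
cv2.imwrite("pics/two2.png",np.hstack([a,b])[...,::-1])
E
```

```text
time: 7.08
tool_pos: [0.5475, -0.0862, 0.323]
tcp_rot: [-0.549, -3.092, 0.004]
wrist_force: [-1.5, -6.1, 2.0]
width: -0.001
[ 1.00e-04 -1.97e-02  1.50e-01] [-1.50686237 -6.0848253   2.02130223]
```

View pics/two2.png

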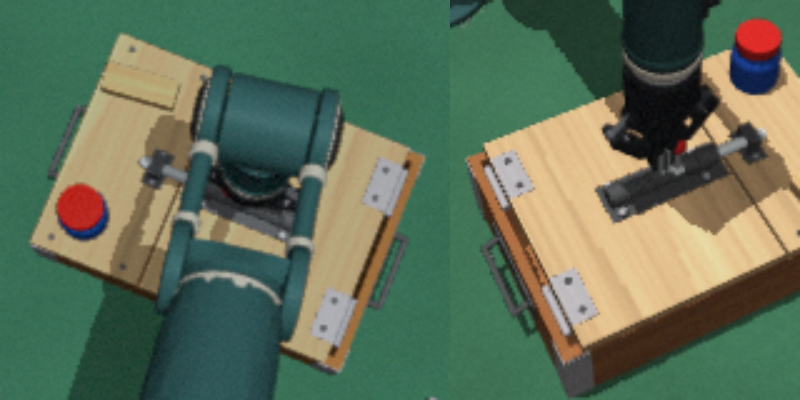

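```bash
python3 -m jog '[[[1,0,0.2,0,0,0,0],[1,0,0.4,0,0,0,0],[1,0,0.4,0,0,0,0]]]'; python3 -c "
from h import *
print(tip(),bot.read_state()['wrist_force'])"
```

```text
time: 7.55
tool_pos: [0.5482, -0.0846, 0.3231]
tcp_rot: [-0.547, -3.091, 0.013]
wrist_force: [-6.1, -16.6, 2.8]
width: -0.0
[ 1.000e-04 -1.890e-02  1.501e-01] [ -6.10538809 -16.59667144   2.75137058]
```

```bash
python3 -m jog '[[[1,0,-1.5,0,0,0,0],[1,0,-1.5,-5,0,0,0],[1,4,-0.5,-5,0,0,0],[1,4,1.6,-5,0,0,0],[1,4,1.6,-5,0,0,0]]]'
python3 - <<'E'
from h import *
print(tip(),bot.read_state()['wrist_force'])
im=bot.read_camera("scene");cv2.imwrite("pics/scene3.png",im[...,::-1])
u,n=red(im,(300,195),(345,235));print(u,n,w2c(plane("scene",u,.168)))
cv2.imwrite("pics/s3.png",cv2.resize(im[160:320,235:425],(712,600))[...,::-1])
print(go((-.04,0,.146),down(np.pi)))
E
```

```text
time: 8.18
tool_pos: [0.517, -0.0519, 0.3732]
tcp_rot: [-0.547, -3.093, -0.002]
wrist_force: [0.4, -0.9, -0.4]
width: -0.005
[-0.0403  0.0027  0.2002] [ 0.4394136  -0.87435925 -0.35973706]
(325.52777777777777, 217.58333333333334) 36.0 [-0.0026  0.0039  0.168 ]
(array([ 0.  , -0.2 ,  5.41]), array([ 0.0006, -0.0005,  0.0024]))
```

View pics/s3.png

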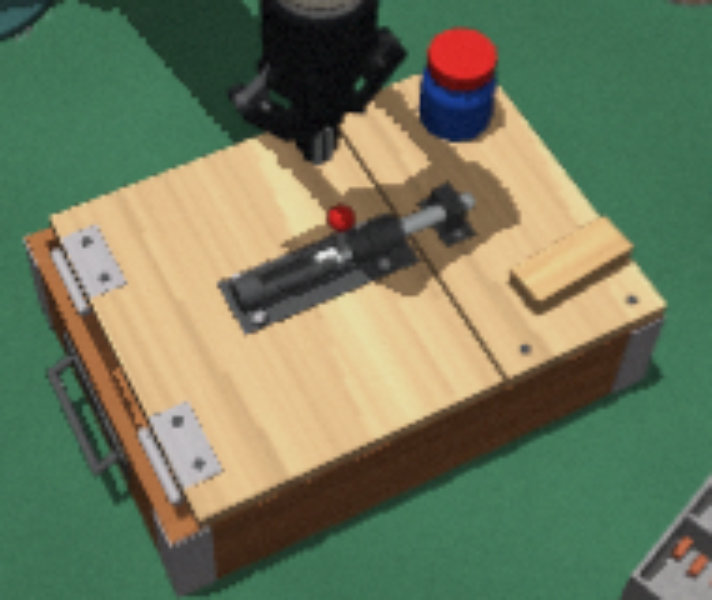

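```bash
python3 -m jog '[[[1,0,0,3,0,0,0],[1,0,0,5.3,0,0,0],[1,-0.6,0,5.3,0,0,0],[1,-1.4,0,5.3,0,0,0],[1,-2.2,0,5.3,0,0,0],[1,-3,0,5.3,0,0,0],[1,-3.8,0,5.3,0,0,0],[1,-4.5,0,5.3,0,0,0],[1,-5.2,0,5.3,0,0,0],[1,-5.2,0,5.3,0,0,0]]]'
python3 - <<'E'
from h import *
print(tip(),bot.read_state()['wrist_force'])
im=bot.read_camera("scene");cv2.imwrite("pics/scene4.png",im[...,::-1])
cv2.imwrite("pics/s4.png",cv2.resize(im[160:320,235:425],(712,600))[...,::-1])
E
```

```text
time: 9.48
tool_pos: [0.5663, -0.071, 0.3197]
tcp_rot: [-0.55, -3.092, 0.0]
wrist_force: [-3.3, 0.5, -0.5]
width: -0.003
[0.0125 0.0015 0.1467] [-3.32908565  0.48375213 -0.54308702]
```

View pics/s4.png

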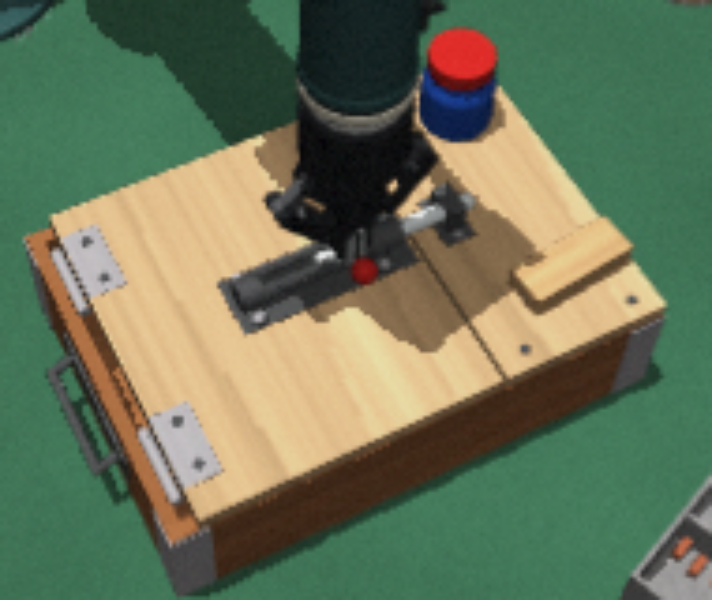

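```bash
python3 -m jog '[[[1,0.6,0,-1,0,0,0],[1,0.3,0,-3.5,0,0,0],[1,-3.0,0.1,-3.5,0,0,0],[1,-3.0,0.1,-3.0,0,0,0],[1,-3.0,0.1,-2,0,0,0],[1,-3.0,0.1,-1.5,0,0,0],[1,-3.0,0.1,-1,0,0,0],[1,-3.0,0.1,-0.5,0,0,0],[1,-3.0,0.1,0,0,0,0],[1,-3.0,0.1,0.3,0,0,0],[1,-3.0,0.1,0.6,0,0,0],[1,-3.0,0.1,0.6,0,0,0]]]'; python3 -c "
from h import *
print(tip(),bot.read_state()['wrist_force'])"
```

```text
time: 11.02
tool_pos: [0.5944, -0.0802, 0.3144]
tcp_rot: [-0.55, -3.092, -0.0]
wrist_force: [-1.0, 0.0, 3.9]
width: 0.0
[0.0419 0.0026 0.1414] [-1.04514572  0.03995068  3.92159711]
```

```bash
python3 -m jog '[[[1,0,0,0.2,0,0,0],[1,0,0,0.35,0,0,0],[1,0,0,0.35,0,0,0]]]'; python3 -c "
from h import *
print(tip(),bot.read_state()['wrist_force'])"
```

```text
time: 11.4
tool_pos: [0.5946, -0.0802, 0.3134]
tcp_rot: [0.55, 3.093, 0.0]
wrist_force: [-4.6, 0.6, 15.3]
width: 0.002
[0.0423 0.0027 0.1404] [-4.64846624  0.57609488 15.27320101]
```

Stalled at the notch's end. Now I back off and look.

```bash
python3 -m jog '[[[1,0,0,-2,0,0,0],[1,0,0,-8,0,0,0],[1,4,0,-12,0,0,0],[1,9,3,-16,0,0,0],[1,13,7,-16,0,0,0],[1,13,12,-16,0,0,0],[1,13,17,-16,0,0,0],[1,13,22,-16,0,0,0],[1,13,22,-16,0,0,0]]]'
python3 - <<'E'
from h import *
print(tip(),bot.read_state()['wrist_force'])
ims={n:bot.read_camera(n) for n in("top","scene")}
for n in ims:cv2.imwrite(f"pics/{n}5.png",ims[n][...,::-1])
im=ims["scene"]
a,n=red(im,(300,200),(345,245));print(a,n,w2c(plane("scene",a,.131)))
b,n=red(ims["top"],(310,150),(355,190));print(b,n,w2c(plane("top",b,.131)) if n else 0)
if n: print("two views",w2c(two(("top",b),("scene",a))))
A=cv2.resize(ims["top"][105:265,245:425],(450,400));B=cv2.resize(im[160:320,235:375],(350,400))
cv2.imwrite("pics/two5.png",np.hstack([A,B])[...,::-1])
E
```

```text
time: 12.52
tool_pos: [0.5486, 0.1738, 0.47]
tcp_rot: [-0.543, -3.092, -0.0]
wrist_force: [-0.2, -0.5, 0.3]
width: -0.006
[-0.089  0.225  0.297] [-0.21381578 -0.50837847  0.25151035]
(332.7837837837838, 237.2972972972973) 37.0 [0.0411 0.0035 0.131 ]
(341.56, 168.92) 25.0 [0.0427 0.0032 0.131 ]
two views [0.0422 0.003  0.1329]
```

View pics/two5.png

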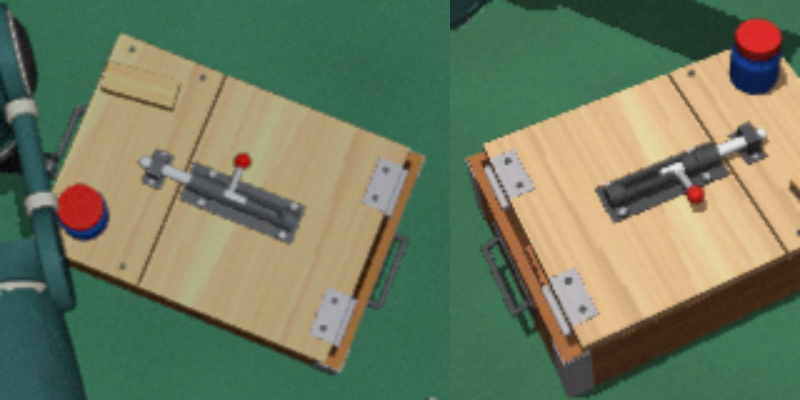

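View pics/scene5.png

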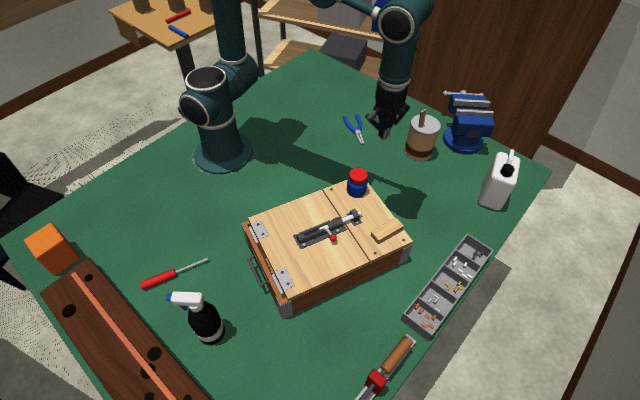

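The knob measures x +42, y +3, about 22 mm above the lid, which is the locked pose. The lid is flush, the bolt nose is through the keeper, and the other things are where they were. The arm is clear of everything.

```bash
python3 -c "
from workcell import bot
print(bot.finish_job())"
```

```text
the job is handed in; nothing more can be done
None
```

The chest is shut and bolted, and I handed the job in at about 12.5 s; no verdict was reported.

- **Lid:** I pressed it with closed fingertips at chest (-90, +32) mm until it stopped flush, with the tip at 110 mm and a force of about 29 N.
- **Bolt:** I pushed the knob along the slot until it stalled against the stop at about 17 N.
- **Arm:** I pushed it sideways towards +x, then pressed it down from above until it stalled at about 15 N.

**Last checks:** Seen from both cameras after backing off, the knob lay at chest x = +42, y = +3 mm, about 23 mm above the lid. The locked pose is +43, 0 and 21 mm, so the 2 to 3 mm differences are within my measuring error.

The lid looked flush, the bolt's nose was through the keeper, and the wrist force was near zero with the arm clear. The jar, offcut, tin, spray bottle, driver and pliers looked unmoved, though I judged that by eye only. No check failed.

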